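# Temperature check, then lift the steaming tray out level

## Robot

A 7-joint arm with a two-finger parallel gripper is mounted at the origin on the work surface. World frame = base frame: x ahead of the robot, y to its left, z up, the work surface at z = 0. Lengths are in m, angles in rad, forces in N, time in s.
With the tool pointing down it reaches from about 0.425 to 0.875 m from the base axis. Payload 9.9 kg.
Tool frame: the origin (TCP) lies midway between the tips of the shut fingers; the grasp point (between the pads) lies 19 mm behind it (arm.tcp_to_grasp is the z of the grasp point in the tool frame, in m); z points along the fingers, y is the line along which they close (so a half turn about z gives the same grasp; the last joint's range is limited). The gripper opens to 85 mm and grips with 20 to 120 N. Pads are 22 mm wide; open, the fingers measure 114 mm over their backs; the gripper's body (76 mm by 85 mm) begins 54 mm behind the grasp point. The pads swing forward as they close: fully open they stand 13 mm farther back than shut.
Start: joints at [-1.35, 0.576, 0.025, 1.437, -0.015, 1.129, -0.057], TCP at [0.203, 0.644, 0.231] pointing down, gripper open.
Joint ranges: [-2.76, 2.76], [-0.34, 2.15], [-1.52, 1.57], [0.19, 2.46], [-1.09, 4.23], [0.17, 1.99], [-2.82, 2.82]. Speed limits (rad/s): [2.22, 2.22, 3.01, 3.01, 3.14, 3.14, 3.14].

## Interface

Orientations are given as a unit quaternion [x, y, z, w].
In Python, from rig import arm, vision, job gives the robot as it stands. The module is installed in compiled form; this text tells all that it offers.
- The arm moves only by the tool jog_arm, never from a script. Its argument "increments" is text: rows parted by semicolons, each of 7 numbers parted by spaces: the shift along the tool's x, y, z in mm, then the turn, a rotation vector about the tool's x, y, z in degrees, then the closure in counts, from 0 (fully open) to 255 (shut). A call has 1 to 10 rows; each row shifts and turns the commanded pose from where the row before left it, along the tool's axes as they then stand; what a row does not reach is not made up. A row lasts 1/8 s, in which the tool goes at most 62.5 mm and 10.7 degrees, less where a joint would pass 70% of its speed; a pose out of reach is approached as far as the arm can. A call is refused whole if a number of a shift passes 62.5 or a number of a turn 10.7, either way. A call with a gripper value outside its range is refused whole. The fingers move at their own pace and stop on an object; "force" is the grip in N (left out, the last holds). Time passes only in rows, so rows that do not move let the fingers close. It gives the time, the measured TCP pose, the force, the opening and the grip force at its end, in the units of the state.
- arm.read_state(): the state, without advancing time (a new reading comes with each control period).
- vision.read_camera(name): name is "scene" or "side" or "wrist"; returns (picture, depth): 480x640x3 uint8, red, green, blue; 480x640 float32, m along the optical axis (not along the pixel's ray), 0 where there is no reading.
- vision.camera_info(name): a dict with "intrinsics" (3x3 intrinsics, pixels), "pose" (4x4, takes a point from camera to world coordinates). Camera axes: x right, y down, z forward; pixel columns grow to the right and rows downward; lengths in m; the calibration is good to about 2 mm. A picture is of the moment at which its call begins: read the wrist's pose just before it. camera_info takes no time and is no camera call; for the wrist camera it gives the pose at the moment of the call.
- job.sign_off(): hands the job in; it is judged then, once.
The state is a dict: "t": time; "joints": joint angles; "dq": joint speeds; "joint_torque": joint torques, N m; "eef_pos": TCP position; "tcp_rot": TCP orientation; "force": force on the tool from outside, world axes, zero at the start; "wrist_torque": the same for the moment, N m; "width": opening from 0.0 (shut) to 1.0 (fully open); "grasp_force": force on a finger pad.
Only numpy, scipy, OpenCV 4.12 (cv2) and the standard library are available. Lean on these libraries where they do the work, as an engineer would, in place of code of your own. Each camera call takes 0.05 s, during which the arm holds its last target. There are 200 camera calls.

## Task

Check the steamed custards and lift them out: take the infrared thermometer from its stand, hold it still for a good second above the largest cup on the steaming tray so that its lens points straight at the middle of that cup's lid from about a hand's breadth away, and put it back down in its stand. Then take the tray by the grip on its centre post, lift it with its three cups straight up until its feet are clear above the pan's rim, keeping it level all the way, and finish still holding it there in the gripper, level and steady over the pan. Leave the pan where it is and everything else on the counter undisturbed.

Things in the scene. Friction and masses are not known exactly. Their poses are not given: they have to be found in the camera images.
- stove: Portable cassette gas stove, dark enamel box 285 x 345 x 56 mm with five support bars at 80 mm above the counter that carry the pan; does not move. Origin: on the counter under the burner's centre. The cartridge lid on its -y side is 71 mm high.
- pan: Shallow round aluminium pan standing on the stove, 250 mm across at the rim, 75 mm high, wall 3 mm, floor 4 mm thick, two loop handles along its own x axis reaching 160 mm from the centre; loose, 1.3 kg. Origin: centre of its underside; z up.
- tray: Round perforated steel steaming tray standing in the pan on three 15 mm feet, 208 mm across; plate top 19 mm above the origin, upturned rim to 27 mm. A post 9 mm thick rises from its centre to a black cross grip. It carries three loose lidded cups; tray and cups together about 0.85 kg, and the centre of mass lies up to 10 mm off the post. Origin: centre of its underside at the feet's soles, z up; it stands 4 mm above the pan's origin.
- tray_grip (a point): Centre of the tray's black cross grip, 130 mm above the tray's origin: a bar 64 mm long along the tray's y axis, 14 mm wide along x and 18 mm high. All round it is free; the tallest cup's knob ends 35 mm below the bar's underside.
- cup_large: The largest of the three white lidded ceramic cups on the tray: 80 mm across, 58 mm high to the lid's top and 67 mm with the lid's small knob; its middle about 58 mm from the tray's post, in any of three places 120 degrees apart. The lid stays on. Origin: centre of its underside; z up.
- large_lid (a point): Middle of the top of the largest cup's lid, 58 mm above its origin, at the foot of the 9 mm knob: the spot for the thermometer to point at.
- cup_small_a: Smaller white lidded cup on the tray, 61 mm across, 60 mm high with its knob. Origin: centre of its underside.
- cup_small_b: The other smaller white lidded cup on the tray, same shape. Origin: centre of its underside.
- thermometer: White stick infrared thermometer, 128 mm long, 0.12 kg, upright, lens down in its stand: body 28 mm (its x, display on -x) by 36 mm (its y) from 20 to 128 mm above its origin; below it a black lens nose 22 mm across. Origin: centre of the lens face; z runs up from it. In the stand its upper 85 mm is free: grip it near the top (about 104 mm above its origin), so that its top stays clear of the gripper's body.
- lens (a point): Centre of the thermometer's lens face, at its origin; it looks along the thermometer's -z (downwards as it stands).
- stand: Grey holder fixed to the counter, foot 85 x 100 x 8 mm, with an upright pocket 36 mm (x) by 44 mm (y) inside, open above, pocket floor at 8 mm and rim at 48 mm above the counter. Origin: on the counter under the pocket's centre; the thermometer's x, y axes lie along the stand's.
- spare_cup: Bystander: a small white lidded cup like those on the tray, alone on the counter, 60 mm high.
- pan_lid: Bystander: the pan's round aluminium lid, 254 mm across, lying on the counter, 51 mm high with its knob.
- sauce_bottle: Bystander: amber glass bottle, 60 mm across, 170 mm tall.
- salt_jar: Bystander: small glass jar with a steel cap, 52 mm across, 65 mm tall.
- mixing_bowl: Bystander: small steel mixing bowl, 120 mm across, 60 mm high.
- spoon: Bystander: wooden spoon, 190 mm long, lying on the counter.
Things that resemble listed ones, but are neither listed nor needed, are in the scene too. What is shaped like the cup_small_a but blue is not meant. What is shaped like the stand but red is not meant.

How it is judged:
On the way, in this order (a step that is already met when the one before it is completed fails the run):
1. the held thermometer is kept still for a second with its lens pointing at the middle of the largest cup's lid (within 25 mm) from 20 to 200 mm away, the tray still standing in the pan (x of large_lid in the frame of lens between -0.025 and 0.025 m and y of large_lid in the frame of lens between -0.025 and 0.025 m and z of large_lid in the frame of lens between -0.2 and -0.02 m and linear speed of thermometer below 0.03 m/s and angular speed of thermometer below 0.25 rad/s and contact force between the fingers and thermometer above 1 N and z of tray in the frame of pan below 0.012 m), for 1 s.
2. the thermometer is back down in its stand and let go, the tray still standing in the pan (z of thermometer in the frame of stand below 0.016 m and horizontal distance between thermometer and stand below 0.014 m and angle between thermometer's own z axis and vertical below 0.2 rad and contact force between the fingers and thermometer below 0.1 N and z of tray in the frame of pan below 0.012 m), for 0.2 s.
3. the tray with its three cups is held clear above the pan's rim, level and steady (z of tray in the frame of pan above 0.08 m and horizontal distance between tray and pan below 0.06 m and angle between tray's own z axis and vertical below 0.105 rad and linear speed of tray below 0.03 m/s and angular speed of tray below 0.25 rad/s and contact force between the fingers and tray above 2 N and contact force between tray and pan below 0.05 N and contact force between tray and stove below 0.05 N and z of cup_large in the frame of tray between 0.012 and 0.028 m and angle between each of cup_large, cup_small_a, cup_small_b's own z axis and vertical below 0.2 rad and z of cup_small_a in the frame of tray between 0.012 and 0.028 m and z of cup_small_b in the frame of tray between 0.012 and 0.028 m), for 0.5 s.
At the end, for the whole second after the job is handed in: Tray gripped (over 2 N), soles 5 mm or more above the pan's rim, within 60 mm of the pan's middle, tilted under 6 degrees, at rest, touching neither pan nor stove; its three cups upright on it; the thermometer let go, upright and fully down in its stand (all of step 3 and z of thermometer in the frame of stand below 0.016 m and horizontal distance between thermometer and stand below 0.014 m and angle between thermometer's own z axis and vertical below 0.2 rad and contact force between the fingers and thermometer below 0.1 N); the arm keeps its last pose, push and grip.
It fails at once if the tray is tilted by more than 11 degrees (angle between tray's own z axis and vertical above 0.2 rad).
It fails at once if a cup on the tray tips over or leaves the tray (angle between any of cup_large, cup_small_a, cup_small_b's own z axis and vertical above 0.4 rad or z of any of cup_large, cup_small_a, cup_small_b in the frame of tray below 0 m).
It fails at once if the pan is shoved by more than 25 mm (distance of pan from where it was at the start of the episode above 0.025 m).
It fails at once if another thing on the counter is moved by more than 30 mm (distance of any of spare_cup, pan_lid, sauce_bottle, salt_jar, mixing_bowl, spoon from where it was at the start of the episode above 0.03 m).
It also fails if it takes over 61 s, if anything falls off the work surface, if the arm or the gripper's body presses on something with over 40 N, if the wrist force passes 120 N, or if a joint passes its speed limit or range.

## Working session

There is one attempt and no reset: what is moved stays moved. The work goes in short steps, Python scripts to look and compute and a tool call to move; the robot and the scene stay as the last step left them, time stands still between calls to the robot, and variables do not carry over. Pictures are saved under pics/ and viewed, at most 10 in all, crops included, and the job is handed in when it is done.

Besides the shell and the picture viewer there is one more tool, called as name(argument=value, ...), one argument or row to a line, values as JSON. jog_arm: Moves the arm, as the interface text tells. Its arguments: {"type":"object","properties":{"increments":{"type":"string"},"force":{"type":"number"}},"required":["increments"]}

```bash
mkdir -p pics; cat > h.py <<'E'
import numpy as np, cv2
from rig import arm, vision, job
def grab(n):
    i=vision.camera_info(n); p,d=vision.read_camera(n)
    return p,d,np.array(i["intrinsics"]),np.array(i["pose"])
def cloud(d,K,T):
    v,u=np.mgrid[:480,:640]
    P=np.stack([(u-K[0,2])/K[0,0]*d,(v-K[1,2])/K[1,1]*d,d,np.ones_like(d)],-1)
    W=(P@T.T)[...,:3]; W[d<=0]=np.nan
    return W
E
python3 - <<'E'
from h import *
for n in("scene","side"):
    p,d,K,T=grab(n); np.savez(n+".npz",p=p,d=d,K=K,T=T)
    cv2.imwrite(f"pics/{n}0.png",p[...,::-1]); print(n,T.round(3).tolist(),K.tolist())
print(arm.read_state(), arm.tcp_to_grasp)
E
```

```text
scene [[0.081, 0.668, -0.739, 1.457], [0.997, -0.043, 0.07, -0.051], [0.015, -0.742, -0.67, 0.996], [0.0, 0.0, 0.0, 1.0]] [[519.0672583967889, 0.0, 307.4156491636237], [0.0, 519.0672583967889, 247.8774486866227], [0.0, 0.0, 1.0]]
side [[-0.917, -0.297, 0.266, 0.168], [-0.399, 0.692, -0.601, 0.794], [-0.005, -0.657, -0.754, 1.123], [0.0, 0.0, 0.0, 1.0]] [[504.39950966288916, 0.0, 309.47089980569586], [0.0, 504.39950966288916, 246.8223895529468], [0.0, 0.0, 1.0]]
{'t': 0.1, 'joints': array([-1.34978934,  0.57642874,  0.02484656,  1.43782159, -0.0149879 ,
        1.12900184, -0.05650884]), 'dq': array([-0.00160055, -0.00060816,  0.00069017, -0.00329511,  0.00026937,
        0.00161364, -0.00088872]), 'joint_torque': array([ 7.78131536e-03, -7.67300749e+01,  2.25859791e+00, -2.86605388e+01,
        1.60524133e-02,  8.60728731e-03, -5.67973632e-05]), 'eef_pos': array([0.20244852, 0.64350083, 0.2305427 ]), 'tcp_rot': array([ 1.51799566e-01,  9.88411022e-01, -7.34163845e-04, -6.96358238e-05]), 'force': array([ 1.28217448e-01, -3.81218974e-01, -2.79008545e-04]), 'wrist_torque': array([ 0.0316249 ,  0.00859722, -0.01398133]), 'grasp_force': 0.0, 'width': 1.000575286486469} -0.0187
```

View pics/scene0.png

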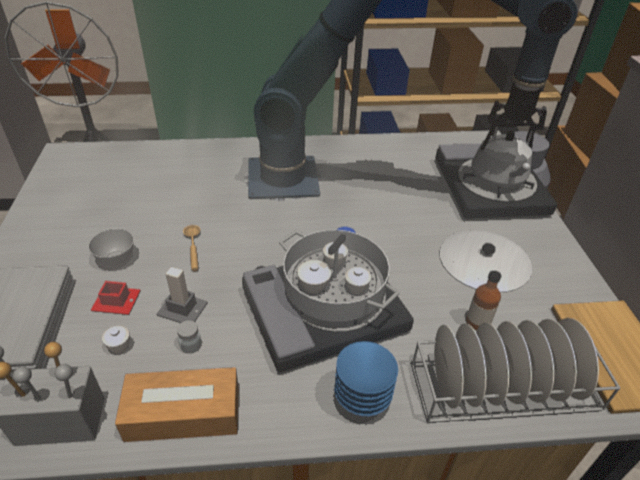

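View pics/side0.png

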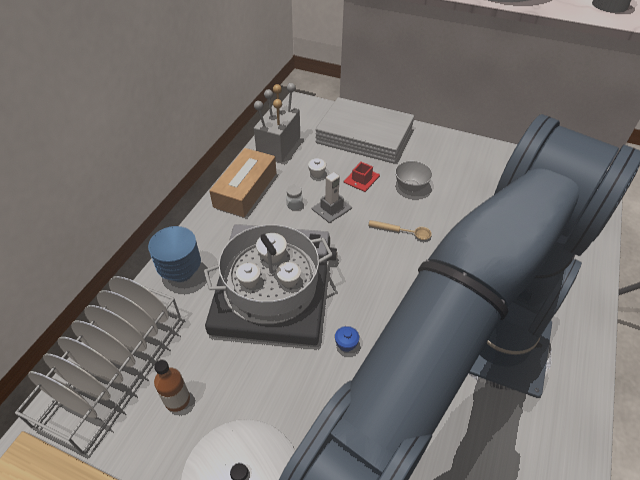

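Scene view: the thermometer is at (177,288) in the grey stand, with the red decoy stand at (116,297). The pan is at (337,278), the tray grip at (340,243), and the largest cup's lid at (314,272). The small cups are at (358,278) and (335,252). The spare cup at (116,340) and the blue cup at (345,232) are not wanted. The side view agrees: thermometer (333,188), large cup (271,247), grip (267,243).

```bash
python3 - <<'E'
from h import *
C={}
for n in("scene","side"):
    z=np.load(n+".npz"); p,d=z['p'],z['d']; W=cloud(d,z['K'],z['T'])
    C[n]=(p,W); hsv=cv2.cvtColor(p,cv2.COLOR_RGB2HSV)
    X,Y,Z=W[...,0],W[...,1],W[...,2]
    def rep(l,m):
        q=W[m]; 
        if len(q)<4: print(n,l,'few',len(q));return
        r=cv2.minAreaRect((q[:,:2]*1000).astype(np.float32))
        print(n,l,len(q),'med',np.median(q,0).round(4),'min',q.min(0).round(3),'max',q.max(0).round(3),'rect',np.round(r[0],1),np.round(r[1],1),round(r[2],1))
    m=np.zeros((480,640),bool)
    a=(slice(255,325),slice(150,212)) if n=="scene" else (slice(165,222),slice(308,355))
    m[a]=True
    rep('thermtop',m&(Z>.128)&(Z<.142)); rep('thermbody',m&(Z>.06)&(Z<.125)); rep('stand foot',m&(Z>.004)&(Z<.012)); rep('pocketrim',m&(Z>.043)&(Z<.05))
    m[:]=False
    a=(slice(220,340),slice(270,400)) if n=="scene" else (slice(215,330),slice(200,335))
    m[a]=True
    rep('grip',m&(Z>.2)&(Z<.235)); rep('rim',m&(Z>.150)&(Z<.159)&(hsv[...,2]<190))
    rep('knob lids>158',m&(Z>.1595)&(Z<.175)); rep('lids',m&(Z>.145)&(Z<.1575)&(hsv[...,2]>185))
    a=[x.start for x in a]
    for (l,c) in [('th',(slice(255,325),slice(150,212)) if n=="scene" else (slice(165,222),slice(308,355))),('pan',(slice(220,340),slice(270,400)) if n=="scene" else (slice(215,330),slice(200,335)))]:
        im=cv2.resize(p[c][...,::-1],None,fx=4,fy=4,interpolation=cv2.INTER_CUBIC); C[n+l]=im[:520,:540]
ims=[C['sceneth'],C['scenepan'],C['sideth']]
h=max(i.shape[0] for i in ims); o=np.hstack([cv2.copyMakeBorder(i,0,h-i.shape[0],0,0,0) for i in ims]); o=cv2.resize(o,None,fx=.8*1000/1.25/o.shape[1]*1,fy=800/o.shape[1])
cv2.imwrite('pics/crop.png',o)
E
```

```text
scene thermtop 149 med [ 0.5734 -0.2781  0.1355] min [ 0.553 -0.298  0.129] max [ 0.587 -0.259  0.14 ] rect [ 568.8 -279.1] [36.  29.5] 68.1
scene thermbody 405 med [ 0.581  -0.2717  0.0869] min [ 0.561 -0.3    0.06 ] max [ 0.675 -0.23   0.125] rect [ 623.4 -264.3] [117.9  41.3] 15.4
scene stand foot 618 med [ 0.5785 -0.2718  0.0077] min [ 0.372 -0.385  0.004] max [ 0.619 -0.213  0.012] rect [ 495.8 -296. ] [254.7 158.4] 4.8
scene pocketrim 150 med [ 0.5797 -0.2744  0.0467] min [ 0.551 -0.313  0.043] max [ 0.6   -0.245  0.05 ] rect [ 569.1 -280. ] [57.7 50.9] 70.2
scene grip 177 med [0.5918 0.0969 0.2213] min [0.562 0.076 0.203] max [0.614 0.12  0.226] rect [587.3  98. ] [15.3 63.5] 51.1
scene rim 932 med [0.6007 0.0959 0.1534] min [ 0.458 -0.03   0.15 ] max [0.724 0.228 0.159] rect [590.5  99.4] [274.5 248.5] 3.0
scene knob lids>158 325 med [0.6127 0.0507 0.1615] min [0.578 0.014 0.16 ] max [0.686 0.22  0.174] rect [605.2 112.2] [188.6 114.7] 71.9
scene lids 488 med [0.629  0.1244 0.1528] min [0.514 0.009 0.146] max [0.652 0.175 0.157] rect [601.1  83.1] [150.7 147.6] 25.2
side ther
[... 377 characters left out ...]
ct [ 588.6 -341.6] [151.5 260.1] 24.8
side pocketrim 148 med [ 0.5806 -0.2847  0.047 ] min [ 0.534 -0.436  0.043] max [ 0.697 -0.242  0.05 ] rect [ 603.4 -328.1] [152.5 186.9] 13.0
side grip 153 med [0.5809 0.1054 0.2213] min [0.555 0.077 0.204] max [0.611 0.123 0.227] rect [583.6 101.9] [15.  66.1] 52.1
side rim 687 med [0.5833 0.104  0.1533] min [ 0.451 -0.023  0.15 ] max [0.718 0.228 0.159] rect [584.4 102.7] [252.2 266.1] 89.6
side knob lids>158 223 med [0.5977 0.0713 0.1626] min [0.463 0.02  0.16 ] max [0.707 0.161 0.175] rect [582.9 102.2] [135.9 243. ] 61.2
side lids 707 med [0.5957 0.1277 0.1523] min [ 0.463 -0.022  0.145] max [0.709 0.225 0.157] rect [577.6 112.7] [247.6 220.2] 39.4
```

View pics/crop.png

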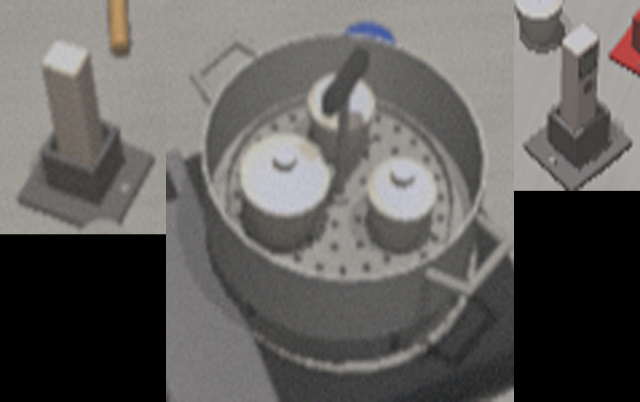

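jog_arm(
  increments="0 0 -60 0 0 0 0;0 0 -60 0 0 0 0;-56 -5 0 0 0 4.9 0;-56 -5 0 0 0 4.9 0;-56 -5 0 0 0 4.9 0;-56 -5 0 0 0 4.9 0;-56 -5 0 0 0 4.9 0;-56 -5 0 0 0 4.9 0;-56 -5 0 0 0 4.9 0;-56 -5 0 0 0 4.9 0",
)

```text
t: 1.35
eef_pos: [0.5428, 0.3604, 0.3507]
tcp_rot: [0.476, 0.88, -0.0, -0.0]
force: [0.6, 0.4, 0.2]
width: 1.004
grasp_force: 0.0
```

jog_arm(
  increments="-56 -5 0 0 0 4.9 0;-56 -5 0 0 0 4.9 0;-56 -5 0 0 0 4.9 0;0 0 0 0 0 0 0;0 0 0 0 0 0 0",
)

```text
t: 1.98
eef_pos: [0.6083, 0.2079, 0.3509]
tcp_rot: [0.583, 0.812, -0.0, -0.0]
force: [-0.0, -0.1, -0.0]
width: 1.002
grasp_force: 0.0
```

```bash
python3 - <<'E'
from h import *
p,d,K,T=grab("wrist"); np.savez("w1.npz",p=p,d=d,K=K,T=T); cv2.imwrite("pics/w1.png",p[...,::-1])
s=arm.read_state(); print(s['t'],s['eef_pos'],s['tcp_rot'],s['joints'].round(2)); print(T.round(3))
E
```

```text
2.025 [0.60810511 0.20882758 0.35089399] [ 5.82492681e-01  8.12835747e-01 -1.58968627e-05 -5.70345295e-04] [-0.6   0.47  0.34  1.33 -0.16  1.36  0.06]
[[ 0.948  0.308  0.084  0.585]
 [ 0.319 -0.914 -0.251  0.271]
 [-0.     0.265 -0.964  0.492]
 [ 0.     0.     0.     1.   ]]
```

View pics/w1.png

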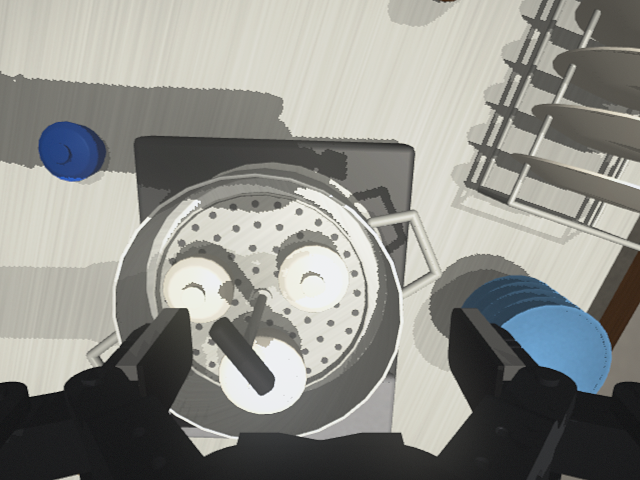

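The wrist view shows the bar at (243,357), with the large cup behind it at (262,373). The small cups are at (197,290) and (313,277).

```bash
python3 - <<'E'
from h import *
def rect(q): 
    r=cv2.minAreaRect((q[:,:2]*1000).astype(np.float32)); return np.round(r[0],1),np.round(r[1],1),round(r[2],1)
for n in("scene","side","w1"):
    z=np.load(n+".npz"); W=cloud(z['d'],z['K'],z['T']); X,Y,Z=W[...,0],W[...,1],W[...,2]
    near=np.hypot(X-.586,Y-.1)<.095
    q=W[near&(Z>.205)&(Z<.235)]; print(n,'bar',len(q),rect(q), np.median(q[:,2]).round(4))
    lid=near&(Z>.142)&(Z<.18)&(z['p'].min(-1)>110)
    k,l,st,c=cv2.connectedComponentsWithStats(lid.astype(np.uint8))
    for i in range(1,k):
        if st[i,4]>60:
            q=W[l==i]; c2,r=cv2.minEnclosingCircle((q[:,:2]*1000).astype(np.float32)); print('  lid',st[i,4],np.round(c2),round(r,1),'zmax',q[:,2].max().round(3),'zmed',np.median(q[:,2]).round(3),c[i].round())
    near=(abs(np.hypot(X-.586,Y-.1)-.123)<.012)&(Z>.150)&(Z<.16)
    q=W[near]; 
    A=np.c_[q[:,:2],np.ones(len(q))]; s=np.linalg.lstsq(A,(q[:,:2]**2).sum(1),rcond=None)[0]; print('  rim',(s[:2]/2).round(4),np.sqrt(s[2]+(s[:2]**2).sum()/4).round(4))
E
```

```text
scene bar 176 (array([587.3,  98. ]), array([15.3, 63.5]), 51.1) 0.2214
  lid 93 [547.  95.] 41.9 zmax 0.177 zmed 0.15 [328. 251.]
  lid 104 [538. 121.] 25.2 zmax 0.156 zmed 0.151 [342. 251.]
  lid 665 [609.  46.] 40.2 zmax 0.174 zmed 0.159 [314. 272.]
  lid 402 [622. 145.] 31.8 zmax 0.167 zmed 0.152 [358. 276.]
  rim [0.5883 0.0997] 0.1228
side bar 152 (array([583.6, 101.9]), array([15. , 66.1]), 52.1) 0.2213
  lid 264 [603.  47.] 38.3 zmax 0.174 zmed 0.158 [277. 242.]
  lid 126 [621.  66.] 30.1 zmax 0.163 zmed 0.157 [261. 247.]
  lid 380 [620. 148.] 31.6 zmax 0.168 zmed 0.151 [248. 272.]
  lid 372 [527. 108.] 31.0 zmax 0.167 zmed 0.151 [288. 271.]
  rim [0.586  0.1024] 0.1227
w1 bar 2119 (array([583.9,  99.5]), array([14.3, 63.8]), 53.3) 0.2202
  lid 3680 [621. 147.] 30.4 zmax 0.163 zmed 0.15 [313. 278.]
  lid 3456 [529. 106.] 30.6 zmax 0.164 zmed 0.15 [198. 288.]
  lid 3935 [606.  47.] 39.9 zmax 0.17 zmed 0.156 [266. 378.]
  rim [0.5862 0.1006] 0.1225
```

jog_arm(
  increments="-56 -5 0 0 0 4.9 0;-56 -5 0 0 0 4.9 0;-56 -5 0 0 0 4.9 0;-56 -5 0 0 0 4.9 0;-56 -5 0 0 0 4.9 0;-56 -5 0 0 0 4.9 0;-56 -5 0 0 0 4.9 0;0 0 0 0 0 0 0;0 0 0 0 0 0 0",
)

```text
t: 3.15
eef_pos: [0.6014, -0.1784, 0.351]
tcp_rot: [0.796, 0.605, 0.0, -0.0]
force: [1.1, 1.0, -0.3]
width: 1.0
grasp_force: 0.0
```

```bash
cat >> h.py <<'E'
def toolmove(tgt,yaw):
    """tgt xyz of TCP, yaw = desired direction of tool y (deg): shift in tool axes (mm), turn about tool z (deg)"""
    from scipy.spatial.transform import Rotation as R
    s=arm.read_state(); r=R.from_quat(s['tcp_rot']); M=r.as_matrix()
    cur=np.degrees(np.arctan2(M[1,1],M[0,1])); dz=(yaw-cur+90)%180-90
    D=np.eye(3); D[:,2]=[0,0,-1]; a=np.radians(cur+dz); D[:,1]=[np.cos(a),np.sin(a),0]; D[:,0]=np.cross(D[:,1],D[:,2])
    print('t',s['t'],'pos',s['eef_pos'].round(4),'yaw',cur.round(2),'shift(tool now)',(M.T@(np.array(tgt)-s['eef_pos'])*1000).round(1),'rotvec',np.degrees((r.inv()*R.from_matrix(D)).as_rotvec()).round(2),'q',s['joints'].round(2))
E
python3 - <<'E'
from h import *
p,d,K,T=grab("wrist"); np.savez("w2.npz",p=p,d=d,K=K,T=T); cv2.imwrite("pics/w2.png",p[...,::-1])
W=cloud(d,K,T); X,Y,Z=W[...,0],W[...,1],W[...,2]
q=W[(np.hypot(X-.5665,Y+.2775)<.04)&(Z>.128)&(Z<.145)]; print(len(q),np.median(q,0) if len(q) else '')
if len(q)>5: print(cv2.minAreaRect((q[:,:2]*1000).astype(np.float32)))
toolmove([.5665,-.2775,.20],-24)
E
```

```text
1092 [ 0.56682659 -0.27676173  0.13378722]
((566.28125, -278.5378723144531), (35.421939849853516, 28.343170166015625), 65.80860900878906)
t 3.2 pos [ 0.6016 -0.1778  0.3509] yaw -15.44 shift(tool now) [-105.6   -7.2  150.8] rotvec [-0.03 -0.06  8.56] q [-0.1   0.47  0.53  1.38 -0.24  1.35  0.17]
```

jog_arm(
  increments="-53 -4 10 0 0 4.3 0;-53 -8 10 0 0 4.4 0;0 0 45 0 0 0 0;0 0 45 0 0 0 0;0 0 40 0 0 0 0;0 0 0 0 0 0 0;0 0 0 0 0 0 0",
)

```text
t: 4.08
eef_pos: [0.5582, -0.2768, 0.2027]
tcp_rot: [0.84, 0.543, 0.0, 0.001]
force: [-0.2, -0.2, 0.5]
width: 1.0
grasp_force: 0.0
```

```bash
python3 - <<'E'
from h import *
toolmove([.5663,-.2782,.093],-24.2)
E
```

```text
t 4.075 pos [ 0.5582 -0.2768  0.2027] yaw -24.26 shift(tool now) [  2.1   7.8 109.8] rotvec [ 0.09 -0.   -0.06] q [ 0.07  0.57  0.53  1.64 -0.33  1.02  0.27]
```

jog_arm(
  increments="2 8 10 0 0 0 0;0 0 25 0 0 0 0;0 0 25 0 0 0 0;0 0 25 0 0 0 0;0 0 25 0 0 0 0;0 0 0 0 0 0 0;0 0 0 0 0 0 0",
  force=40,
)

```text
t: 4.95
eef_pos: [0.5659, -0.2793, 0.0925]
tcp_rot: [0.84, 0.542, 0.0, 0.001]
force: [-0.6, 0.2, -0.3]
width: 1.002
grasp_force: 0.0
```

jog_arm(
  increments="0 0 0 0 0 0 200;0 0 0 0 0 0 200;0 0 0 0 0 0 200;0 0 0 0 0 0 200;0 0 0 0 0 0 200;0 0 0 0 0 0 200",
)

```text
t: 5.7
eef_pos: [0.5654, -0.279, 0.0917]
tcp_rot: [0.84, 0.542, 0.0, 0.0]
force: [1.4, -0.5, 4.7]
width: 0.323
grasp_force: 42.3
```

jog_arm(
  increments="0 0 -20 0 0 0 200;0 0 -40 0 0 0 200;0 0 -50 0 0 0 200;0 0 -50 0 0 0 200;0 0 -50 0 0 0 200;0 0 -43 0 0 0 200;0 0 0 0 0 0 200;0 0 0 0 0 0 200",
)

```text
t: 6.7
eef_pos: [0.5645, -0.2783, 0.3431]
tcp_rot: [0.84, 0.542, -0.0, -0.001]
force: [0.3, 0.7, -1.9]
width: 0.322
grasp_force: 41.8
```

```bash
python3 - <<'E'
from h import *
p,d,K,T=grab("side"); W=cloud(d,K,T); 
toolmove([.606,.047,.345],-10)
toolmove([.606,.047,.345],-24.2)
s=arm.read_state(); print(s['grasp_force'],s['width'])
x,y,_=s['eef_pos']; m=(np.hypot(W[...,0]-x,W[...,1]-y)<.05)&(W[...,2]>.2)&(W[...,2]<.33)&(p.min(-1)>100)
q=W[m]; print(len(q)); 
for z in np.arange(.26,.34,.01):
    k=q[abs(q[:,2]-z)<.005]
    if len(k)>5: print(z.round(3),k.mean(0).round(4),len(k))
E
```

```text
t 6.75 pos [ 0.5645 -0.2781  0.3426] yaw -24.36 shift(tool now) [313.3 -96.3  -2. ] rotvec [ -0.17  -0.04 -14.36] q [ 0.05  0.49  0.58  1.39 -0.27  1.34  0.21]
t 6.75 pos [ 0.5645 -0.2781  0.3426] yaw -24.36 shift(tool now) [313.3 -96.3  -2. ] rotvec [-0.17 -0.01 -0.16] q [ 0.05  0.49  0.58  1.39 -0.27  1.34  0.21]
41.79678440093994 0.3236326238273212
19
0.29 [ 0.5577 -0.2723  0.2912] 6
```

jog_arm(
  increments="25 -8 0 0 0 0 200;40 -12 0 0 0 0 200;50 -15 0 0 0 0 200;55 -18 0 0 0 0 200;55 -17 0 0 0 0 200;45 -13 0 0 0 0 200;30 -9 0 0 0 0 200;13 -4 0 0 0 0 200;0 0 0 0 0 0 200;0 0 0 0 0 0 200",
)

```text
t: 8.0
eef_pos: [0.6065, 0.0438, 0.3442]
tcp_rot: [0.841, 0.541, -0.0, 0.0]
force: [0.3, -0.7, -0.8]
width: 0.324
grasp_force: 41.8
```

```bash
python3 - <<'E'
from h import *
p,d,K,T=grab("scene"); W=cloud(d,K,T); cv2.imwrite("pics/s2.png",cv2.resize(p[120:340,220:460,::-1],None,fx=2.5,fy=2.5))
toolmove([.606,.047,.345],-24.2)
s=arm.read_state(); print(s['grasp_force'],s['width'])
x,y,_=s['eef_pos']; m=(np.hypot(W[...,0]-x,W[...,1]-y)<.05)&(W[...,2]>.2)&(W[...,2]<.40)
q=W[m]
for z in np.arange(.25,.4,.01):
    k=q[abs(q[:,2]-z)<.005]
    if len(k)>3: print(z.round(3),k.mean(0).round(4),np.ptp(k,0).round(3),len(k))
E
```

```text
t 8.05 pos [0.6065 0.0438 0.3443] yaw -24.52 shift(tool now) [ 2.7 -1.8 -0.7] rotvec [ 0.02  0.04 -0.32] q [-0.49  0.44  0.56  1.45 -0.24  1.32 -0.35]
41.771042346954346 0.32128883327583496
0.26 [0.6152 0.0416 0.2628] [0.01  0.016 0.003] 10
0.27 [0.6149 0.0417 0.2696] [0.013 0.019 0.01 ] 36
0.28 [0.6168 0.0404 0.2795] [0.014 0.029 0.01 ] 25
0.29 [0.6193 0.0423 0.2906] [0.018 0.039 0.01 ] 65
0.3 [0.6185 0.041  0.3002] [0.019 0.039 0.009] 70
0.31 [0.619  0.0422 0.3102] [0.022 0.041 0.01 ] 71
0.32 [0.6187 0.0425 0.3202] [0.02  0.039 0.01 ] 68
0.33 [0.6184 0.0433 0.3297] [0.021 0.038 0.01 ] 72
0.34 [0.6196 0.0457 0.3397] [0.019 0.038 0.009] 54
0.35 [0.6225 0.0448 0.3501] [0.022 0.037 0.009] 54
0.36 [0.6247 0.0422 0.3596] [0.024 0.037 0.01 ] 74
0.37 [0.6251 0.0427 0.3702] [0.03  0.039 0.01 ] 81
0.38 [0.621  0.0507 0.3801] [0.046 0.036 0.01 ] 47
0.39 [0.6152 0.0513 0.3899] [0.081 0.059 0.01 ] 85
0.4 [0.6286 0.0388 0.3973] [0.087 0.059 0.005] 51
```

View pics/s2.png

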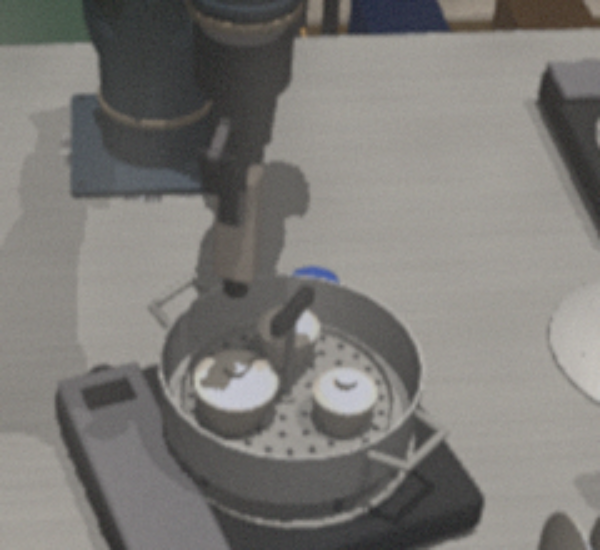

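The thermometer hangs vertical at (240,240) in the crop, with its lens about 100 mm above the large lid. I'll make a small correction and then hold.

jog_arm(
  increments="3 -2 0 0 0 0 200;0 0 0 0 0 0 200;0 0 0 0 0 0 200;0 0 0 0 0 0 200;0 0 0 0 0 0 200;0 0 0 0 0 0 200;0 0 0 0 0 0 200;0 0 0 0 0 0 200;0 0 0 0 0 0 200;0 0 0 0 0 0 200",
)

```text
t: 9.3
eef_pos: [0.6061, 0.0495, 0.3443]
tcp_rot: [0.84, 0.542, -0.0, 0.0]
force: [0.3, 0.6, -1.0]
width: 0.323
grasp_force: 41.8
```

jog_arm(
  increments="0 0 0 0 0 0 200;0 0 0 0 0 0 200;0 0 0 0 0 0 200;0 0 0 0 0 0 200;0 0 0 0 0 0 200;0 0 0 0 0 0 200",
)

```text
t: 10.05
eef_pos: [0.6061, 0.0495, 0.3443]
tcp_rot: [0.84, 0.542, -0.0, 0.0]
force: [-0.3, -1.3, -0.6]
width: 0.323
grasp_force: 41.8
```

jog_arm(
  increments="-25 8 0 0 0 0 200;-40 12 0 0 0 0 200;-50 15 0 0 0 0 200;-55 18 0 0 0 0 200;-55 17 0 0 0 0 200;-45 13 0 0 0 0 200;-30 9 0 0 0 0 200;-15 5 0 0 0 0 200;0 0 0 0 0 0 200;0 0 0 0 0 0 200",
)

```text
t: 11.3
eef_pos: [0.5653, -0.2757, 0.3441]
tcp_rot: [0.84, 0.543, 0.0, -0.0]
force: [-0.3, 0.8, -1.8]
width: 0.321
grasp_force: 41.7
```

```bash
python3 - <<'E'
from h import *
toolmove([.5654,-.2787,.0917],-24.2)
E
```

```text
t 11.3 pos [ 0.5653 -0.2757  0.3441] yaw -24.24 shift(tool now) [ -3.    1.4 252.4] rotvec [-0.02 -0.06 -0.04] q [ 0.04  0.49  0.58  1.39 -0.27  1.34  0.21]
```

jog_arm(
  increments="-3 1 40 0 0 0 200;0 0 50 0 0 0 200;0 0 50 0 0 0 200;0 0 40 0 0 0 200;0 0 15 0 0 0 200;0 0 0 0 0 0 200;0 0 0 0 0 0 200",
)

```text
t: 12.18
eef_pos: [0.5652, -0.281, 0.1511]
tcp_rot: [0.84, 0.542, 0.001, 0.001]
force: [-0.6, -0.1, -0.5]
width: 0.322
grasp_force: 41.6
```

```bash
python3 - <<'E'
from h import *
toolmove([.5654,-.2787,.0917],-24.2)
E
```

```text
t 12.175 pos [ 0.5652 -0.281   0.1511] yaw -24.34 shift(tool now) [ 2.1 -0.9 59.4] rotvec [ 0.16  0.   -0.14] q [ 0.09  0.64  0.5   1.68 -0.37  0.92  0.31]
```

jog_arm(
  increments="2 -1 8 0 0 0 200;0 0 10 0 0 0 200;0 0 10 0 0 0 200;0 0 10 0 0 0 200;0 0 10 0 0 0 200;0 0 8 0 0 0 200;0 0 2 0 0 0 200;0 0 0 0 0 0 200;0 0 0 0 0 0 200",
)

```text
t: 13.3
eef_pos: [0.5641, -0.2785, 0.0916]
tcp_rot: [0.84, 0.542, 0.0, 0.0]
force: [-1.6, 0.2, 4.5]
width: 0.322
grasp_force: 42.3
```

jog_arm(
  increments="0 0 0 0 0 0 100;0 0 0 0 0 0 50;0 0 0 0 0 0 0;0 0 0 0 0 0 0;0 0 0 0 0 0 0;0 0 0 0 0 0 0;0 0 0 0 0 0 0",
)

```text
t: 14.18
eef_pos: [0.5641, -0.2784, 0.0913]
tcp_rot: [0.84, 0.542, -0.0, 0.0]
force: [-0.6, 0.5, -0.0]
width: 1.0
grasp_force: 0.0
```

jog_arm(
  increments="0 0 -20 0 0 0 0;0 0 -40 0 0 0 0;0 0 -50 0 0 0 0;0 0 -50 0 0 0 0;0 0 -50 0 0 0 0;0 0 -40 0 0 0 0;0 0 0 0 0 0 0;0 0 0 0 0 0 0",
)

```text
t: 15.18
eef_pos: [0.5639, -0.278, 0.3406]
tcp_rot: [0.84, 0.542, -0.0, -0.0]
force: [-0.0, 0.8, -0.8]
width: 1.0
grasp_force: 0.0
```

```bash
python3 - <<'E'
from h import *
p,d,K,T=grab("wrist"); W=cloud(d,K,T); X,Y,Z=W[...,0],W[...,1],W[...,2]
q=W[(np.hypot(X-.5665,Y+.2775)<.05)&(Z>.124)&(Z<.2)]; print(len(q),np.median(q,0) if len(q) else '')
if len(q)>5: print(cv2.minAreaRect((q[:,:2]*1000).astype(np.float32)))
toolmove([.5845,.1,.31],52.5)
E
```

```text
1460 [ 0.56327995 -0.27636885  0.1337714 ]
((562.4913330078125, -277.3581848144531), (35.656524658203125, 28.481372833251953), 66.00479888916016)
t 15.225 pos [ 0.5637 -0.2779  0.3401] yaw -24.36 shift(tool now) [ 352.8 -136.9   30.4] rotvec [ -0.09  -0.08 -76.86] q [ 0.04  0.49  0.59  1.4  -0.27  1.34  0.21]
```

jog_arm(
  increments="25 -10 0 0 0 0 0;50 -19 0 0 0 0 0;55 -21 0 0 0 0 0;55 -22 0 0 0 0 0;55 -22 0 0 0 0 0;55 -21 0 0 0 0 0;40 -15 0 0 0 0 0;18 -7 0 0 0 0 0;0 0 0 0 0 -9.6 0;0 0 0 0 0 -9.6 0",
)

```text
t: 16.48
eef_pos: [0.5847, 0.0988, 0.3403]
tcp_rot: [0.737, 0.676, -0.001, -0.0]
force: [0.5, 0.5, 0.0]
width: 0.999
grasp_force: 0.0
```

jog_arm(
  increments="0 0 0 0 0 -9.6 0;0 0 0 0 0 -9.6 0;0 0 0 0 0 -9.6 0;0 0 0 0 0 -9.6 0;0 0 0 0 0 -9.6 0;0 0 0 0 0 -9.6 0;0 0 0 0 0 0 0;0 0 0 0 0 0 0",
)

```text
t: 17.48
eef_pos: [0.5849, 0.0989, 0.3409]
tcp_rot: [0.324, 0.946, -0.0, -0.0]
force: [0.3, 0.7, 0.4]
width: 1.004
grasp_force: 0.0
```

```bash
python3 - <<'E'
from h import *
p,d,K,T=grab("wrist"); W=cloud(d,K,T); X,Y,Z=W[...,0],W[...,1],W[...,2]
m=(np.hypot(X-.5845,Y-.1)<.05)&(Z>.214)&(Z<.24); q=W[m]; print(len(q),np.median(q,0) if len(q) else '')
if len(q)>5: print(cv2.minAreaRect((q[:,:2]*1000).astype(np.float32)))
toolmove([.5845,.1,.195],52.5)
cv2.imwrite("pics/w3.png",p[...,::-1])
E
```

```text
2126 [0.58208332 0.10013451 0.22082017]
((583.9107055664062, 98.71221923828125), (13.983097076416016, 63.42538833618164), 53.1989631652832)
t 17.525 pos [0.5849 0.0992 0.341 ] yaw 52.22 shift(tool now) [  0.8   0.5 146. ] rotvec [-0.04 -0.01 -0.28] q [-0.4   0.38  0.23  1.49 -0.09  1.28  0.75]
```

View pics/w3.png

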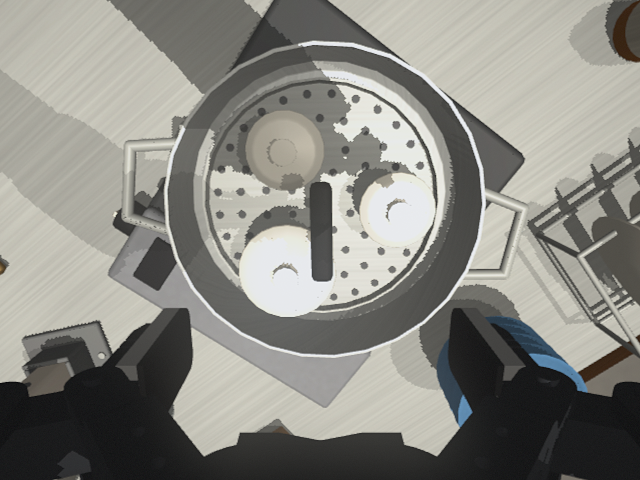

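The bar at (321,231) stands upright in the picture, midway between the fingers, so I'll descend and grip.

jog_arm(
  increments="0 0 30 0 0 -0.8 0;0 0 40 0 0 0 0;0 0 35 0 0 0 0;0 0 25 0 0 0 0;0 0 14 0 0 0 0;0 0 2 0 0 0 0;0 0 0 0 0 0 0",
  force=80,
)

```text
t: 18.4
eef_pos: [0.5855, 0.0998, 0.1961]
tcp_rot: [0.316, 0.949, 0.0, 0.001]
force: [0.5, 0.4, 0.2]
width: 0.995
grasp_force: 0.0
```

jog_arm(
  increments="0 0 0 0 0 0 120;0 0 0 0 0 0 180;0 0 0 0 0 0 240;0 0 0 0 0 0 240;0 0 0 0 0 0 240;0 0 0 0 0 0 240;0 0 0 0 0 0 240",
)

```text
t: 19.27
eef_pos: [0.585, 0.0997, 0.1956]
tcp_rot: [0.315, 0.949, 0.0, 0.0]
force: [-1.8, -0.9, 6.6]
width: 0.146
grasp_force: 78.4
```

jog_arm(
  increments="0 0 -2 0 0 0 240;0 0 -4 0 0 0 240;0 0 -6 0 0 0 240;0 0 -6 0 0 0 240;0 0 -6 0 0 0 240;0 0 -6 0 0 0 240;0 0 0 0 0 0 240;0 0 0 0 0 0 240",
  force=110,
)

```text
t: 20.27
eef_pos: [0.5848, 0.0997, 0.2252]
tcp_rot: [0.315, 0.949, -0.0, -0.0]
force: [-1.3, 0.0, -7.6]
width: 0.144
grasp_force: 107.4
```

```bash
cat > tilt.py <<'E'
from h import *
s=arm.read_state(); print(s['t'],s['eef_pos'].round(4),s['tcp_rot'].round(4),s['force'].round(1),s['grasp_force'],s['width'])
p,d,K,T=grab("scene"); W=cloud(d,K,T); X,Y,Z=W[...,0],W[...,1],W[...,2]
zt=.103+s['eef_pos'][2]-.1956
m=(np.hypot(X-.584,Y-.1)<.09)&(abs(Z-zt)<.012); q=W[m]
for _ in range(3):
    c=np.linalg.lstsq(np.c_[q[:,:2]-[.584,.1],np.ones(len(q))],q[:,2],rcond=None)[0]; e=q[:,2]-np.c_[q[:,:2]-[.584,.1],np.ones(len(q))]@c; q=q[abs(e)<2*e.std()]
print('plate',len(q),'slopes deg',np.degrees(np.arctan(c[:2])).round(2),'z',c[2].round(4),'exp',zt.round(4))
E
python3 tilt.py
```

```text
20.275 [0.5848 0.0997 0.2252] [ 3.153e-01  9.490e-01 -0.000e+00 -1.000e-04] [-1.3  0.  -7.6] 107.39517331123352 0.14376320208078178
plate 1336 slopes deg [-0.11  0.  ] z 0.1329 exp 0.1326
```

Level, with the full load carried (7.6 N). Next is the rest of the lift.

jog_arm(
  increments="0 0 -4 0 0 0 240;0 0 -8 0 0 0 240;0 0 -10 0 0 0 240;0 0 -10 0 0 0 240;0 0 -10 0 0 0 240;0 0 -10 0 0 0 240;0 0 -10 0 0 0 240;0 0 -8 0 0 0 240;0 0 -4 0 0 0 240;0 0 0 0 0 0 240",
)

```text
t: 21.58
eef_pos: [0.585, 0.0997, 0.2994]
tcp_rot: [0.315, 0.949, 0.0, 0.0]
force: [-0.4, 0.8, -8.7]
width: 0.143
grasp_force: 107.5
```

jog_arm(
  increments="0 0 0 0 0 0 240;0 0 0 0 0 0 240;0 0 0 0 0 0 240;0 0 0 0 0 0 240;0 0 0 0 0 0 240;0 0 0 0 0 0 240;0 0 0 0 0 0 240;0 0 0 0 0 0 240",
)

```text
t: 22.58
eef_pos: [0.5849, 0.0997, 0.2993]
tcp_rot: [0.315, 0.949, -0.0, 0.0]
force: [0.6, -0.2, -9.1]
width: 0.14
grasp_force: 107.5
```

```bash
cat >> tilt.py <<'E'
cv2.imwrite("pics/s3.png",cv2.resize(p[130:370,80:420,::-1],None,fx=2.2,fy=2.2))
q=W[(abs(np.hypot(X-.586,Y-.1)-.123)<.012)&(Z>.150)&(Z<.16)]
A=np.c_[q[:,:2],np.ones(len(q))]; s=np.linalg.lstsq(A,(q[:,:2]**2).sum(1),rcond=None)[0]; print('rim',(s[:2]/2).round(4))
E
python3 tilt.py
```

```text
22.575 [0.5849 0.0997 0.2993] [ 0.3154  0.949  -0.      0.    ] [ 0.6 -0.2 -9.1] 107.50096321105957 0.13959948056360583
plate 1335 slopes deg [-0.15  0.06] z 0.2071 exp 0.2067
rim [0.5882 0.0995]
```

View pics/s3.png

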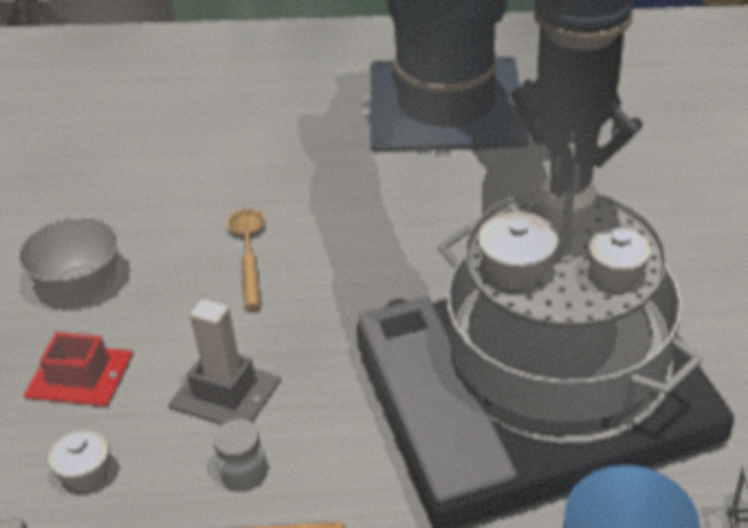

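The tray at (565,255) is level above the pan with its cups upright, and the thermometer at (215,340) is back in its stand.

```bash
python3 -c "
from rig import job
print(job.sign_off())"
```

```text
the job is handed in; nothing more can be done
None
```

The job is handed in, with no verdict returned: the thermometer was held about 100 mm above the largest cup's lid and put back in its stand, and the tray is held level, its soles about 33 mm above the pan's rim, with its cups upright.

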